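# Turn the spice carousel to bring the salt to the front

### The job

Turn the spice carousel by gently pushing the finger knobs on its rim, without gripping it, until the glass salt shaker with the grey cap stands squarely at the front, in line with the red dot on the carousel's foot. Do not touch or lift the shaker or the spice jars, which must stay standing in their seats, and leave everything else on the worktop where it is. Finish with the carousel at rest and the robot clear of it.

Things in the scene. Friction and masses are not known exactly. Their poses are not given: they have to be found in the camera images.
- carousel_foot: fixed black foot of the spice carousel on the worktop; origin on the axis of rotation, at worktop level. Its -x axis points to the carousel's front, where a flat tongue (40 mm wide, 6 mm high) sticks out from under the tray to 225 mm from the axis, with a red dot on it. The foot is turned up to 0.4 rad either way, so the front faces only roughly towards the robot.
- front_mark (a point): centre of the red dot (28 mm across) that marks the front, on top of the foot's tongue, 200 mm from the axis and 7.5 mm above the worktop
- carousel_tray: revolving wooden tray of the carousel, 324 mm across; origin on the axis of rotation, 12 mm above the worktop; its top is 22 mm above it. It turns either way about its z (upright) against friction (0.25 N m, under 2 N at the knobs) that stops it where it is left. Four seats (rings 7 mm high, 63 mm wide inside) stand 78 mm from the axis at 0, 90, 180, 270 degrees from its x axis.
- knob_0 (a point): middle, 55 mm above the worktop, of one of eight equal upright steel finger knobs that stand on the tray's rim, 150 mm from the axis, at 22.5 degrees + k x 45 degrees from the tray's x axis (this one: k = 0; angles anticlockwise from above). Each is 13 mm thick (20 mm at its foot) and reaches from 22 to 85 mm above the worktop.
- salt_shaker: the salt shaker: loose, ribbed clear glass with a square body 43 mm wide and a round grey steel cap, 91 mm tall, standing upright in one of the tray's seats, about 78 mm from the axis; origin at the centre of its underside. It is to come to the front. Not to be touched.
- spice_a: loose spice jar, 45 mm diameter, 106 mm tall, red cap, brown-red label, standing upright in one of the tray's seats; origin at the centre of its underside. Not to be touched.
- spice_b: loose spice jar, 45 mm diameter, 106 mm tall, red cap, green label, standing upright in one of the tray's seats; origin at the centre of its underside. Not to be touched.
- spice_c: loose spice jar, 45 mm diameter, 106 mm tall, red cap, brown-red label, standing upright in one of the tray's seats; origin at the centre of its underside. Not to be touched.
- mug: loose blue-grey mug, 85 mm wide, 116 mm long with its handle, 59 mm tall, to the left of the carousel; origin at the underside, between cup and handle. Stays where it is.
- espresso_cup: loose green and white cup, 64 mm wide, 89 mm long with its handle, 48 mm tall, to the right of the carousel; origin at the underside. Stays where it is.

How it is judged (in metres and radians):
At the end, for the whole second after the job is handed in: The salt shaker stands on the front side of the carousel within 13 mm (sideways) of the line from the axis through the red dot; the tray is at rest; the shaker and the three spice jars stand upright in their seats on the tray (x of salt_shaker in the frame of carousel_foot below -0.05 m and y of salt_shaker in the frame of carousel_foot between -0.013 and 0.013 m and angular speed of carousel_tray below 0.05 rad/s and angle between each of salt_shaker, spice_a, spice_b, spice_c's own z axis and vertical below 0.1 rad and horizontal distance between salt_shaker and carousel_foot between 0.06 and 0.095 m and height (world z) of each of salt_shaker, spice_a, spice_b, spice_c below 0.027 m and horizontal distance between spice_a and carousel_foot between 0.06 and 0.095 m and horizontal distance between spice_b and carousel_foot between 0.06 and 0.095 m and horizontal distance between spice_c and carousel_foot between 0.06 and 0.095 m); the robot touches nothing.
It fails at once if the robot touches the salt shaker or a spice jar (contact force between any of the arm, the fingers and salt_shaker above 0.5 N or contact force between any of the arm, the fingers and spice_a above 0.5 N or contact force between any of the arm, the fingers and spice_b above 0.5 N or contact force between any of the arm, the fingers and spice_c above 0.5 N).
It fails at once if the salt shaker or a spice jar is lifted off the tray or tips over (height (world z) of any of salt_shaker, spice_a, spice_b, spice_c above 0.037 m or angle between any of salt_shaker, spice_a, spice_b, spice_c's own z axis and vertical above 0.35 rad).
It fails at once if the tray is gripped, or pushed harder than 35 N (contact force between the fingers and carousel_tray above 35 N).
It fails at once if the mug or the espresso cup is moved by more than 2 cm (distance of any of mug, espresso_cup from where it was at the start of the episode above 0.02 m).
It also fails if it takes over 48 s, if anything falls off the work surface, if the arm or the gripper's body presses on something with over 40 N, if the wrist force passes 120 N, or if a joint passes its speed limit or range.

### The arm

A 6-joint arm with a two-finger parallel gripper is mounted at the origin on a cart in front of the work surface, level with it; the furniture and walls round the work are solid. World frame = base frame: x ahead of the robot, y to its left, z up, the work surface at z = 0. Lengths are in mm, angles in rad, forces in N, time in s.
With the tool pointing down it reaches from about 375 to 750 mm from the base axis. Payload 9 kg.
Tool frame: the origin (TCP) lies midway between the tips of the shut fingers; the grasp point (between the pads) lies 19 mm behind it; z points along the fingers, y is the line along which they close (so a half turn about z gives the same grasp; the last joint's range is limited). The gripper opens to 85 mm and grips with 20 to 120 N. Pads are 22 mm wide; open, the fingers measure 114 mm over their backs; the gripper's body (76 mm by 85 mm) begins 54 mm behind the grasp point. The pads swing forward as they close: fully open they stand 13 mm farther back than shut.
Start: joints at [-1.421, 0.104, 0.097, 1.564, 0, 1.353], TCP at [215.75, -559.903, 207.831] pointing down, gripper open.
Joint ranges: [-2.99, 2.99], [-0.84, 1.86], [-1.1, 1.16], [-1.84, 2.11], [-1.51, 1.56], [-3.14, 3.14]. Speed limits (rad/s): [2.22, 2.22, 2.57, 3.14, 3.14, 3.14].

### API

Orientations are given as a rotation vector (axis times angle).
In Python, from station import r, viewer, order gives the robot as it stands.
- The arm moves only by the tool move_arm, never from a script. Its argument "increments" is a list of rows, each a list of 3 entries, a list of its own where there are three numbers: the shift along the tool's x, y, z as a fraction of full scale, then the turn, a rotation vector about the tool's x, y, z as a fraction of full scale, then the opening, from 0 (shut) to 1 (fully open). In form: [[[dx, dy, dz], [ax, ay, az], grip], ...]. A call has 1 to 8 rows; each row shifts and turns the commanded pose from where the row before left it, along the tool's axes as they then stand; what a row does not reach is not made up. Full scale, the value 1, is 0.25 m for a shift and 0.08 rad for a turn. A row lasts 1/12 s, in which the tool goes at most 41.7 mm and 7.16 degrees, less where a joint would pass 70% of its speed; a pose out of reach is approached as far as the arm can. A call with a number of a shift or a turn outside -1 to 1 is refused whole. A call with a gripper value outside its range is refused whole. The fingers move at their own pace and stop on an object; "force" is the grip in N (left out, the last holds). Time passes only in rows, so rows that do not move let the fingers close. It gives the time, the measured TCP pose, the force, the opening and the grip force at its end, in the units of the state.
- r.get_obs(): the state, without advancing time (a new reading comes with each control period).
- viewer.read_camera(name): name is "side" or "top" or "wrist"; returns a dict with "img" (480x640x3 uint8, blue, green, red), "fx", "fy", "cx", "cy" (pixels), "rvec" (rotation vector, rad) and "tvec" (3), from world to camera coordinates, as OpenCV has them; the wrist camera has in their place "tool_from_camera" (4x4, takes a point from camera to tool coordinates, whose origin is the TCP and whose axes are the flange's). Camera axes: x right, y down, z forward; pixel columns grow to the right and rows downward; lengths in mm; the calibration is good to about 2 mm. A picture is of the moment at which its call begins: read the wrist's pose just before it. There is no depth.
- order.job_done(): hands the job in; it is judged then, once.
The state is a dict: "time": time; "joints": joint angles; "joint_velocities": joint speeds; "joint_efforts": joint torques, N m; "position": TCP position; "orientation": TCP orientation; "force": force on the tool from outside, world axes, zero at the start; "wrist_torque": the same for the moment, N m; "grip_width": opening from 0.0 (shut) to 1.0 (fully open); "grip_force": force on a finger pad.
Only numpy, scipy, OpenCV 4.12 (cv2) and the standard library are available. Lean on these libraries where they do the work, as an engineer would, in place of code of your own. Each camera call takes 0.05 s, during which the arm holds its last target. There are 200 camera calls.

## Working session

There is one attempt and no reset: what is moved stays moved. The work goes in short steps, Python scripts to look and compute and a tool call to move; the robot and the scene stay as the last step left them, time stands still between calls to the robot, and variables do not carry over. Pictures are saved under pics/ and viewed, at most 10 in all, crops included, and the job is handed in when it is done.

Besides the shell and the picture viewer there is one more tool, called after "Call:" as name(argument=value, ...) on one line, values as JSON. move_arm: Moves the arm, as the interface text tells. Its arguments: {"type":"object","properties":{"increments":{"type":"array"},"force":{"type":"number"}},"required":["increments"]}

```bash
mkdir -p pics; cat > h.py <<'E'
import numpy as np, cv2
from station import r, viewer, order
def ray(c,u,v):
    R=cv2.Rodrigues(np.array(c["rvec"],float))[0]; t=np.array(c["tvec"],float).ravel()
    d=R.T@np.array([(u-c["cx"])/c["fx"],(v-c["cy"])/c["fy"],1.]); return -R.T@t,d
def onz(c,u,v,z):
    o,d=ray(c,u,v); return o+d*(z-o[2])/d[2]
E
python3 - <<'E'
from h import *
o=r.get_obs(); print(o)
for n in("top","side"):
    c=viewer.read_camera(n); cv2.imwrite(f"pics/{n}0.png",c["img"])
    print(n,c["fx"],c["cx"],c["cy"],ray(c,320,240))
E
```

```text
{'time': 0.0, 'joints': array([-1.42071248e+00,  1.04717239e-01,  9.64295492e-02,  1.56393429e+00,
        1.84608723e-05,  1.35311062e+00]), 'joint_velocities': array([0.0008007 , 0.00076771, 0.00090982, 0.00192314, 0.000378  ,
       0.00070968]), 'joint_efforts': array([ 3.57227000e-04, -5.56930983e+01,  5.03647685e+01,  1.68192352e-02,
       -4.47649700e-04,  6.49015732e-06]), 'position': array([ 215.68310488, -559.4696481 ,  206.99001263]), 'orientation': array([-3.08722766e+00, -5.74180490e-01, -1.04613766e-04]), 'force': array([ 0.66945273, -0.35293818,  0.24512624]), 'wrist_torque': array([-0.02279482,  0.01233059,  0.03117566]), 'grip_force': 0.0, 'grip_width': 0.9966529035317646}
top 486.77269813743646 314.5694164284242 237.8400594181015 (array([ 447.66914677,  -36.09358046, 1302.40486892]), array([ 0.06542435, -0.00258717, -0.99792641]))
side 453.14047735036127 322.2764423615051 239.84576186528597 (array([  219.57378119, -1013.4291014 ,   628.49516604]), array([ 0.2740819 ,  0.83647797, -0.47456197]))
```

View pics/top0.png

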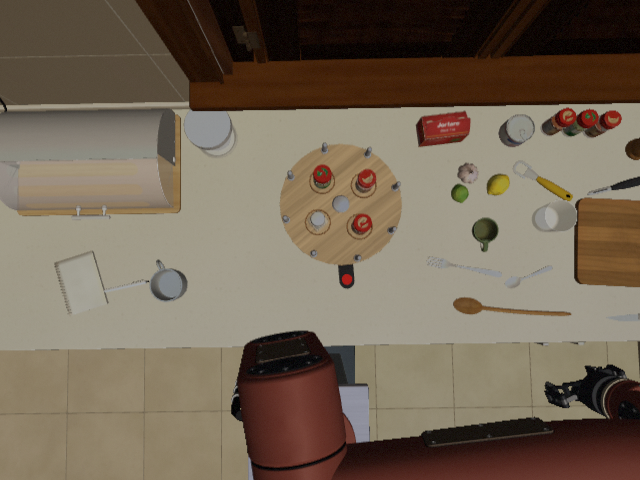

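View pics/side0.png

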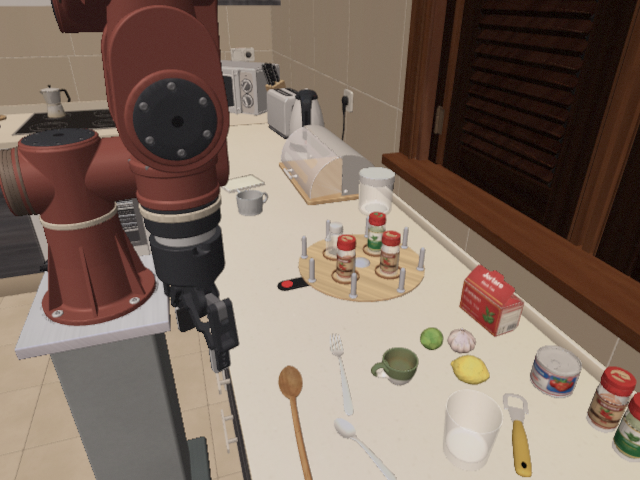

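Top view: the tray is centred near (341,203), the red dot is at (347,280), the salt cap is near (317,219), and eight knobs stand on the rim. In the side view the mug is on the far left and nothing tall stands in front of the carousel.

```bash
cat >> h.py <<'E'
def measure(c,show=True):
    im=c["img"]; hsv=cv2.cvtColor(im,cv2.COLOR_BGR2HSV)
    # red dot
    m=((hsv[...,0]<8)|(hsv[...,0]>172))&(hsv[...,1]>180)&(hsv[...,2]>120); m[:262]=0;m[300:]=0;m[:,:325]=0;m[:,370:]=0
    v,u=np.nonzero(m); dot=onz(c,u.mean(),v.mean(),7.5)
    return dot
E
python3 - <<'E'
from h import *
c=viewer.read_camera("top"); im=c["img"]
dot=measure(c)
hsv=cv2.cvtColor(im,cv2.COLOR_BGR2HSV)
roi=np.zeros(im.shape[:2],bool); roi[135:270,270:412]=1
m=((hsv[...,1]>50)&(hsv[...,0]<30)&roi).astype(np.uint8)
cn=max(cv2.findContours(m,cv2.RETR_EXTERNAL,cv2.CHAIN_APPROX_NONE)[0],key=cv2.contourArea)
h=cv2.convexHull(cn)
P=np.array([onz(c,*p[0],22)[:2] for p in h.astype(float)])
A=np.c_[2*P,np.ones(len(P))];s=np.linalg.lstsq(A,(P**2).sum(1),rcond=None)[0]
C=s[:2];R=np.sqrt(s[2]+C@C);print("dot",dot,"C",C,"R",R,"dist",np.linalg.norm(dot[:2]-C))
print("front deg",np.degrees(np.arctan2(*(dot[:2]-C)[::-1])))
for n,(u,v) in dict(salt=(317.5,218)).items():
    p=onz(c,u,v,110)[:2]; d=p-C; print(n,p,np.linalg.norm(d),np.degrees(np.arctan2(d[1],d[0])))
for u,v in[(324,147),(369,151),(397,184),(394,230),(358,259),(313,253),(285,218),(290,174)]:
    p=onz(c,u,v,82)[:2]; d=p-C; print(p.round(),np.linalg.norm(d).round(),np.degrees(np.arctan2(d[1],d[0])).round(1))
for n,uv in dict(mug=(168,284),cup=(485,230)).items(): print(n,onz(c,*uv,50))
cv2.imwrite("pics/crop.png",cv2.resize(im[130:300,260:420],None,fx=3.5,fy=3.5,interpolation=cv2.INTER_CUBIC))
E
```

```text
dot [ 428.34762246 -107.91829323    7.5       ] C [627.92986207 -94.54496525] R 162.03682658212668 dist 200.02978846049788
front deg -176.16653484510994
salt [580.23107837 -33.93297858] 77.1296758397773 128.20108200298037
[765. -53.] 143.0 16.7
[ 752. -168.] 144.0 -30.4
[ 666. -236.] 147.0 -74.8
[ 550. -226.] 153.0 -120.8
[ 478. -134.] 154.0 -165.4
[495. -21.] 152.0 151.0
[585.  48.] 149.0 106.9
[697.  34.] 146.0 61.8
mug [422.92509346 353.0615968   50.        ]
cup [ 548.56179835 -464.31458344   50.        ]
```

View pics/crop.png

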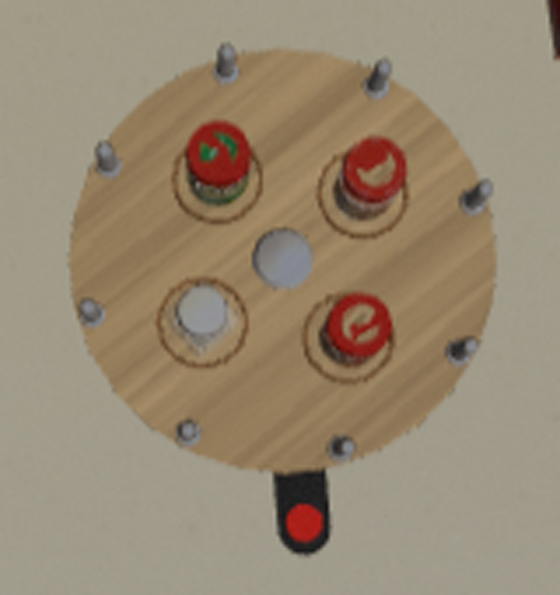

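Good fit: tray radius 162 mm, dot at 200.0 mm from the axis. Salt sits at about 128° and the front is at 183.8°, so the tray needs +55.7° anticlockwise. I'll push the knob at 151° from its clockwise side. First I'll shut the gripper and turn the tool so its x points along world y.

Call:
move_arm(increments=[[[0, 0, 0], [0, 0, -1], 0], [[0, 0, 0], [0, 0, -1], 0], [[0, 0, 0], [0, 0, -1], 0], [[0, 0, 0], [0, 0, -1], 0], [[0, 0, 0], [0, 0, -1], 0], [[0, 0, 0], [0, 0, -1], 0], [[0, 0, 0], [0, 0, -1], 0], [[0, 0, 0], [0, 0, -1], 0]])

```text
time: 0.82
position: [215.7, -559.8, 207.5]
orientation: [-2.748, -1.522, -0.0]
force: [-0.2, -0.2, 0.7]
grip_width: 0.001
grip_force: 0.0
```

Call:
move_arm(increments=[[[0, 0, 0], [0, 0, -1], 0], [[0, 0, 0], [0, 0, -1], 0], [[0, 0, 0], [0, 0, -1], 0], [[0, 0, 0], [0, 0, -1], 0], [[0, 0, 0], [0, 0, -1], 0], [[0, 0, 0], [0, 0, -1], 0], [[0, 0, 0], [0, 0, -1], 0], [[0, 0, 0], [0, 0, 0], 0]])

```text
time: 1.48
position: [215.7, -559.7, 207.5]
orientation: [-2.22, -2.222, -0.0]
force: [0.7, -0.6, 0.3]
grip_width: -0.0
grip_force: 0.0
```

Call:
move_arm(increments=[[[0.14, 0.07, 0], [0, 0, 0], 0], [[0.14, 0.07, 0], [0, 0, 0], 0], [[0.14, 0.07, 0], [0, 0, 0], 0], [[0.14, 0.07, 0], [0, 0, 0], 0], [[0.14, 0.07, 0], [0, 0, 0], 0], [[0.14, 0.07, 0], [0, 0, 0], 0], [[0.14, 0.07, 0], [0, 0, 0], 0], [[0, 0, 0], [0, 0, 0], 0]])

```text
time: 2.15
position: [341.2, -310.2, 208.3]
orientation: [2.223, 2.22, 0.003]
force: [-1.2, -1.0, -0.3]
grip_width: 0.006
grip_force: 0.0
```

Call:
move_arm(increments=[[[0.14, 0.07, 0], [0, 0, 0], 0], [[0.14, 0.07, 0], [0, 0, 0], 0], [[0.14, 0.07, 0], [0, 0, 0], 0], [[0.14, 0.07, 0], [0, 0, 0], 0], [[0.14, 0.07, 0], [0, 0, 0], 0], [[0.14, 0.07, 0], [0, 0, 0], 0], [[0.14, 0.07, 0], [0, 0, 0], 0], [[0.14, 0.07, 0], [0, 0, 0], 0]])

```text
time: 2.82
position: [480.3, -33.7, 207.9]
orientation: [2.228, 2.215, 0.0]
force: [-0.2, -1.7, -0.2]
grip_width: -0.003
grip_force: 0.0
```

Call:
move_arm(increments=[[[0.1, 0.07, 0], [0, 0, 0], 0], [[0.08, 0.06, 0], [0, 0, 0], 0], [[0, 0, 0], [0, 0, 0], 0], [[0, 0, 0], [0, 0, 0], 0]])

```text
time: 3.15
position: [512.5, 10.2, 207.4]
orientation: [-2.224, -2.218, 0.001]
force: [-0.3, -0.9, -0.7]
grip_width: -0.001
grip_force: 0.0
```

```bash
python3 - <<'E'
from h import *
o=r.get_obs();print(o["position"],o["orientation"],o["joints"].round(2))
c=viewer.read_camera("side"); cv2.imwrite("pics/side1.png",c["img"][130:360,200:480].repeat(2,0).repeat(2,1))
E
```

```text
[512.51460089  10.16933418 207.36482311] [-2.22395496e+00 -2.21794649e+00  1.08645525e-03] [-0.24 -0.16 -0.16  1.57 -0.    1.34]
```

View pics/side1.png

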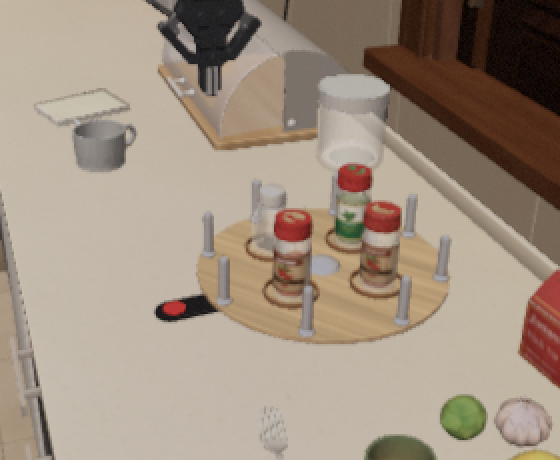

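The fingers hang above the back-left of the salt shaker, between two knobs and clear of all the jars. I'll move slightly outward and descend to z ≈ 65.

Call:
move_arm(increments=[[[0, -0.03, 0], [0, 0, 0], 0], [[0, 0, 0.14], [0, 0, 0], 0], [[0, 0, 0.14], [0, 0, 0], 0], [[0, 0, 0.14], [0, 0, 0], 0], [[0, 0, 0.1], [0, 0, 0], 0], [[0, 0, 0.05], [0, 0, 0], 0], [[0, 0, 0], [0, 0, 0], 0], [[0, 0, 0], [0, 0, 0], 0]])

```text
time: 3.87
position: [504.8, 8.6, 66.1]
orientation: [2.226, 2.216, 0.0]
force: [-0.2, -0.6, 1.4]
grip_width: -0.002
grip_force: 0.0
```

```bash
python3 - <<'E'
from h import *
o=r.get_obs();print(o["position"],o["force"])
C=np.array([627.93,-94.54])
# finger centre path: trailing knob by tangential 17.5, radius 160; knob angle from 150.6 to 206.3
for k in [146,150.6,155,160,165,170,175,180,185,190,195,200,203,206.3]:
    a=np.radians(k); # finger pushes along -y face: contact normal world y; offset +17.5 in y
    K=C+158*np.array([np.cos(a),np.sin(a)]); print(k,(K+[0,17.5/1]).round(1))
c=viewer.read_camera("side"); cv2.imwrite("pics/side2.png",c["img"][130:360,200:480].repeat(2,0).repeat(2,1))
E
```

```text
[504.76524911   8.57223235  66.12413989] [-0.23726063 -0.55970962  1.43875431]
146 [496.9  11.3]
150.6 [490.3   0.5]
155 [484.7 -10.3]
160 [479.5 -23. ]
165 [475.3 -36.1]
170 [472.3 -49.6]
175 [470.5 -63.3]
180 [469.9 -77. ]
185 [470.5 -90.8]
190 [ 472.3 -104.5]
195 [ 475.3 -117.9]
200 [ 479.5 -131.1]
203 [ 482.5 -138.8]
206.3 [ 486.3 -147. ]
```

View pics/side2.png

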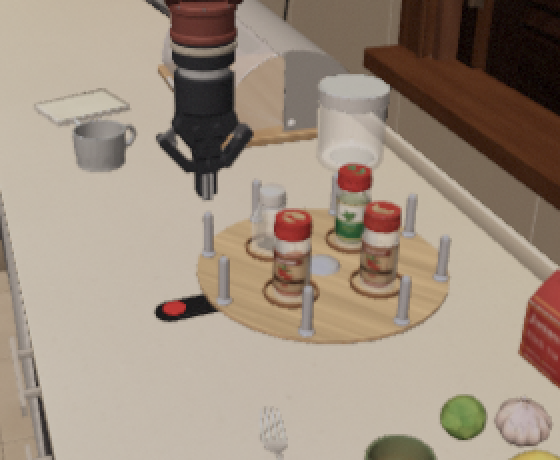

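The fingertips are beside the knob, at knob height and well outside the jars. Pushing gently along the arc now.

Call:
move_arm(increments=[[[-0.02, -0.02, 0], [0, 0, 0], 0], [[-0.02, -0.02, 0], [0, 0, 0], 0], [[-0.02, -0.02, 0], [0, 0, 0], 0], [[-0.02, -0.015, 0], [0, 0, 0], 0], [[-0.02, -0.01, 0], [0, 0, 0], 0], [[-0.02, -0.01, 0], [0, 0, 0], 0], [[-0.02, -0.01, 0], [0, 0, 0], 0], [[-0.02, -0.01, 0], [0, 0, 0], 0]])

```text
time: 4.58
position: [475.9, -31.2, 65.3]
orientation: [2.225, 2.218, -0.0]
force: [-1.1, -0.4, -0.6]
grip_width: -0.003
grip_force: 0.0
```

Call:
move_arm(increments=[[[-0.02, -0.006, 0], [0, 0, 0], 0], [[-0.02, -0.005, 0], [0, 0, 0], 0], [[-0.02, -0.005, 0], [0, 0, 0], 0], [[-0.02, -0.004, 0], [0, 0, 0], 0], [[-0.02, -0.003, 0], [0, 0, 0], 0], [[-0.02, 0, 0], [0, 0, 0], 0], [[-0.02, 0, 0], [0, 0, 0], 0], [[-0.02, 0, 0], [0, 0, 0], 0]])

```text
time: 5.25
position: [470.3, -71.2, 65.3]
orientation: [2.225, 2.218, -0.0]
force: [0.3, 0.4, -0.1]
grip_width: -0.0
grip_force: 0.0
```

```bash
cat >> h.py <<'E'
C=np.array([627.93,-94.54]); FR=183.83
def salt(c):  # white/grey cap blob near seat ring
    im=c["img"]; hsv=cv2.cvtColor(im,cv2.COLOR_BGR2HSV)
    m=((hsv[...,1]<40)&(hsv[...,2]>110)).astype(np.uint8)
    n,l,st,ce=cv2.connectedComponentsWithStats(m)
    for s,(u,v) in zip(st,ce):
        p=onz(c,u,v,110)[:2]; d=np.linalg.norm(p-C)
        if 55<d<100 and s[4]>25: print("salt?",(u.round(1),v.round(1)),s[4],d.round(1),(np.degrees(np.arctan2(*(p-C)[::-1]))%360).round(1))
E
python3 - <<'E'
from h import *
o=r.get_obs();print(o["position"],o["force"])
c=viewer.read_camera("top"); salt(c); cv2.imwrite("pics/t3.png",cv2.resize(c["img"][130:300,260:420],None,fx=3.5,fy=3.5,interpolation=cv2.INTER_CUBIC))
E
```

```text
[470.26951599 -71.17471912  65.28480458] [ 0.25154137  0.39985598 -0.06809908]
salt? (np.float64(316.4), np.float64(217.8)) 125 79.0 126.7
```

View pics/t3.png

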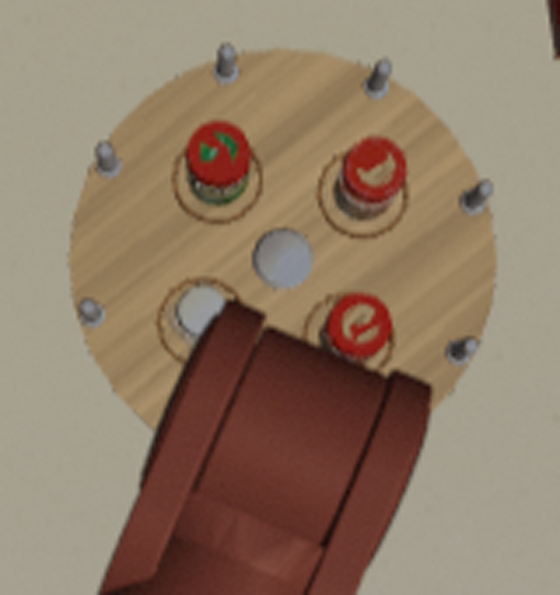

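The tray has not moved: the salt is still at (316,218) and the arm covers the front. The fingertips passed just outside the knob. I'll go back around the outside and push again in line with the knob circle.

Call:
move_arm(increments=[[[0, -0.06, 0], [0, 0, 0], 0], [[0.1, 0, 0], [0, 0, 0], 0], [[0.1, 0, 0], [0, 0, 0], 0], [[0.12, 0, 0], [0, 0, 0], 0], [[0, 0.1, 0], [0, 0, 0], 0], [[0, 0.07, 0], [0, 0, 0], 0], [[0, 0, 0], [0, 0, 0], 0], [[0, 0, 0], [0, 0, 0], 0]])

```text
time: 5.97
position: [498.0, 9.4, 65.0]
orientation: [-2.224, -2.218, 0.001]
force: [0.4, -0.1, 0.1]
grip_width: -0.003
grip_force: 0.0
```

Call:
move_arm(increments=[[[-0.025, 0, 0], [0, 0, 0], 0], [[-0.025, -0.01, 0], [0, 0, 0], 0], [[-0.02, -0.01, 0], [0, 0, 0], 0], [[-0.02, -0.01, 0], [0, 0, 0], 0], [[-0.02, -0.008, 0], [0, 0, 0], 0], [[-0.02, -0.008, 0], [0, 0, 0], 0], [[-0.02, -0.008, 0], [0, 0, 0], 0], [[-0.02, -0.006, 0], [0, 0, 0], 0]])

```text
time: 6.63
position: [482.6, -33.8, 65.3]
orientation: [2.225, 2.218, -0.0]
force: [0.3, -1.6, 0.7]
grip_width: 0.003
grip_force: 0.0
```

```bash
python3 - <<'E'
from h import *
c=viewer.read_camera("top"); salt(c)
o=r.get_obs();print(o["position"],o["force"])
c=viewer.read_camera("side"); cv2.imwrite("pics/side4.png",c["img"][130:360,200:480].repeat(2,0).repeat(2,1))
E
```

```text
salt? (np.float64(318.6), np.float64(215.3)) 68 70.9 125.5
[482.51672424 -34.42352755  65.33004306] [-0.02153569 -0.80036558 -0.16573616]
```

View pics/side4.png

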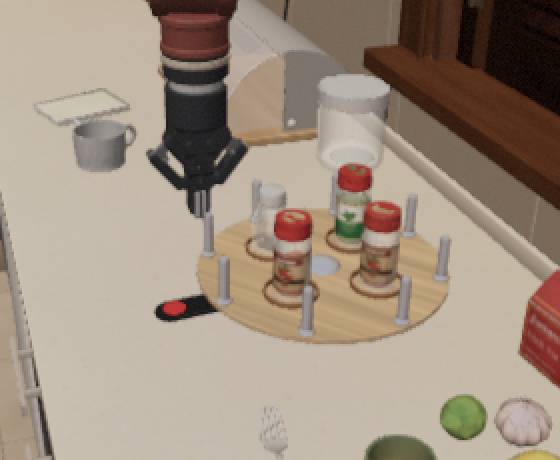

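```bash
cat >> h.py <<'E'
def proj(c,p): return cv2.projectPoints(np.array([p],float),np.array(c["rvec"],float),np.array(c["tvec"],float),np.array([[c["fx"],0,c["cx"]],[0,c["fy"],c["cy"]],[0,0,1.]]),None)[0].ravel().round(1)
E
python3 - <<'E'
from h import *
c=viewer.read_camera("side")
t=viewer.read_camera("top")
p=r.get_obs()["position"]; print(p,proj(c,p),"crop",(proj(c,p)-[200,130])*2)
for k in (150.6,195.6,240.6,285.6):
    a=np.radians(k);K=np.r_[C+150*np.array([np.cos(a),np.sin(a)]),85]; print(k,K,(proj(c,K)-[200,130])*2,"top",proj(t,K))
print("dot",(proj(c,[428.3,-107.9,7.5])-[200,130])*2, "ctr",(proj(c,[*C,22])-[200,130])*2)
E
```

```text
[482.82461007 -33.30927336  65.28545213] [298.5 245.7] crop [197.  231.4]
150.6 [497.24792833 -20.90443696  85.        ] [204.8 211.8] top [312.9 252.2]
195.6 [ 483.45561498 -134.87797309   85.        ] [220.4 256.6] top [358.6 257. ]
240.6 [ 554.29443696 -225.22207167   85.        ] [305.  286.2] top [394.  228.1]
285.6 [ 668.26797309 -239.01438502   85.        ] [402.8 276. ] top [398.2 183. ]
dot [171.2 307.4] ctr [318.8 266.2]
```

```bash
python3 - <<'E'
from h import *
c=viewer.read_camera("side")
for p,o in (([512.5,10.2,207.4],(209,95)),([504.8,8.6,66.1],(207,198)),([482.5,-34.4,65.3],(200,214)),([215.7,-559.5,207],None)):
    print((proj(c,p)-[200,130])*2,"z+25",(proj(c,np.add(p,[0,0,25]))-[200,130])*2,"seen",o, "full",proj(c,p))
cv2.imwrite("pics/side5.png",cv2.resize(c["img"][200:270,270:340],None,fx=8,fy=8,interpolation=cv2.INTER_CUBIC))
E
```

```text
[208.2 112.8] z+25 [208.  94.] seen (209, 95) full [304.1 186.4]
[204.4 213.8] z+25 [204.2 197. ] seen (207, 198) full [302.2 236.9]
[197.  231.8] z+25 [196.6 214.6] seen (200, 214) full [298.5 245.9]
[ 11.4 480.6] z+25 [  6.8 450.8] seen None full [205.7 370.3]
```

View pics/side5.png

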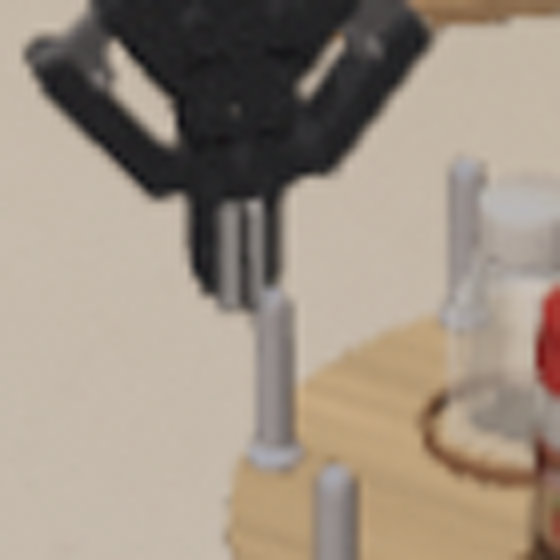

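The zoom shows the visible fingertips ending about 25 mm higher than the reported TCP, so they passed just over the knob tops, and the tray is untouched. I'll go back and descend 25 mm more.

Call:
move_arm(increments=[[[0.09, 0.03, 0], [0, 0, 0], 0], [[0.09, 0.03, 0], [0, 0, 0], 0], [[0, 0, 0], [0, 0, 0], 0], [[0, 0, 0.05], [0, 0, 0], 0], [[0, 0, 0.05], [0, 0, 0], 0], [[0, 0, 0], [0, 0, 0], 0]])

```text
time: 7.38
position: [495.8, 11.8, 36.7]
orientation: [-2.222, -2.215, 0.004]
force: [-0.2, 0.1, -0.7]
grip_width: -0.002
grip_force: 0.0
```

Call:
move_arm(increments=[[[-0.025, 0, 0], [0, 0, 0], 0], [[-0.025, -0.01, 0], [0, 0, 0], 0], [[-0.02, -0.01, 0], [0, 0, 0], 0], [[-0.02, -0.01, 0], [0, 0, 0], 0], [[-0.02, -0.008, 0], [0, 0, 0], 0], [[-0.02, -0.008, 0], [0, 0, 0], 0], [[-0.02, -0.008, 0], [0, 0, 0], 0], [[-0.02, -0.006, 0], [0, 0, 0], 0]])

```text
time: 8.05
position: [482.4, -31.2, 40.3]
orientation: [-2.225, -2.218, 0.0]
force: [-2.3, 2.6, -0.2]
grip_width: -0.003
grip_force: 1.3
```

```bash
cat >> h.py <<'E'
def knobs(c,zc=85): # grey knob-top candidates in top view outside arm
    im=c["img"]; hsv=cv2.cvtColor(im,cv2.COLOR_BGR2HSV); out=[]
    m=np.zeros(im.shape[:2],np.uint8); poly=np.array([proj(c,[*(C+157*np.array([np.cos(a),np.sin(a)])),22]) for a in np.linspace(0,6.28,90)]).astype(int)
    cv2.fillPoly(m,[poly],1); m&=((hsv[...,1]<60)&(hsv[...,2]>40)).astype(np.uint8)
    n,l,st,ce=cv2.connectedComponentsWithStats(m)
    for s,(u,v) in zip(st[1:],ce[1:]):
        p=onz(c,u,v,60)[:2]; d=np.linalg.norm(p-C)
        if 138<d<165 and s[4]>12: out.append((round(d),round(np.degrees(np.arctan2(*(p-C)[::-1]))%360,1),int(s[4])))
    print("knobs",out)
E
python3 - <<'E'
from h import *
o=r.get_obs();print(o["position"],o["force"])
c=viewer.read_camera("top"); salt(c); knobs(c)
c=viewer.read_camera("side"); cv2.imwrite("pics/side6.png",c["img"][130:360,200:480].repeat(2,0).repeat(2,1))
E
```

```text
[482.42310949 -31.16794829  40.30103963] [-2.25406793  2.59448478 -0.18750475]
salt? (np.float64(323.0), np.float64(219.4)) 61 69.8 137.4
knobs [(140, np.float64(341.3), 39), (142, np.float64(27.9), 43), (141, np.float64(294.5), 39), (147, np.float64(73.2), 51), (146, np.float64(249.1), 33), (150, np.float64(205.7), 41)]
```

View pics/side6.png

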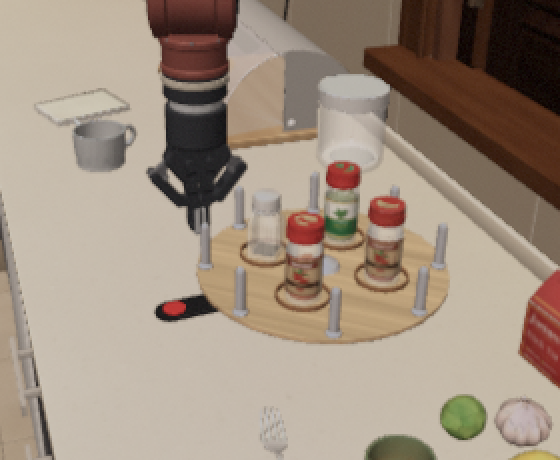

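The finger pushes the knob and the tray has turned about 11°, with the jars standing well clear. I'll carry on along the arc.

Call:
move_arm(increments=[[[-0.02, -0.005, 0], [0, 0, 0], 0], [[-0.02, -0.005, 0], [0, 0, 0], 0], [[-0.02, -0.004, 0], [0, 0, 0], 0], [[-0.02, -0.004, 0], [0, 0, 0], 0], [[-0.02, -0.003, 0], [0, 0, 0], 0], [[-0.02, -0.002, 0], [0, 0, 0], 0], [[-0.02, -0.001, 0], [0, 0, 0], 0], [[-0.02, 0, 0], [0, 0, 0], 0]])

```text
time: 8.82
position: [476.6, -71.2, 40.2]
orientation: [-2.225, -2.218, 0.0]
force: [-1.4, 1.5, -1.7]
grip_width: 0.0
grip_force: 1.0
```

Call:
move_arm(increments=[[[-0.02, 0, 0], [0, 0, 0], 0], [[-0.02, 0.001, 0], [0, 0, 0], 0], [[-0.02, 0.002, 0], [0, 0, 0], 0], [[-0.02, 0.003, 0], [0, 0, 0], 0], [[-0.02, 0.004, 0], [0, 0, 0], 0], [[-0.02, 0.004, 0], [0, 0, 0], 0], [[-0.02, 0.005, 0], [0, 0, 0], 0], [[-0.02, 0.005, 0], [0, 0, 0], 0]])

```text
time: 9.48
position: [482.8, -111.3, 40.3]
orientation: [2.225, 2.218, -0.0]
force: [-0.9, 1.2, -0.5]
grip_width: 0.005
grip_force: 0.9
```

```bash
python3 - <<'E'
from h import *
o=r.get_obs();print(o["position"],o["force"])
c=viewer.read_camera("top"); salt(c); knobs(c)
E
```

```text
[ 482.79760451 -111.27547733   40.32935586] [-0.93084935  1.24047656 -0.47686233]
salt? (np.float64(334.0), np.float64(228.7)) 69 77.6 164.7
knobs [(141, np.float64(13.5), 43), (140, np.float64(326.5), 41), (145, np.float64(59.0), 49), (142, np.float64(280.3), 35), (149, np.float64(104.2), 48), (151, np.float64(148.5), 37)]
```

Call:
move_arm(increments=[[[-0.02, 0.005, 0], [0, 0, 0], 0], [[-0.02, 0.006, 0], [0, 0, 0], 0], [[-0.02, 0.006, 0], [0, 0, 0], 0], [[-0.02, 0.006, 0], [0, 0, 0], 0], [[-0.02, 0.008, 0], [0, 0, 0], 0], [[-0.016, 0.008, 0], [0, 0, 0], 0], [[-0.01, 0.004, 0], [0, 0, 0], 0], [[0, 0, 0], [0, 0, 0], 0]])

```text
time: 10.2
position: [493.6, -143.0, 40.4]
orientation: [2.225, 2.217, -0.0]
force: [0.1, -0.4, -0.3]
grip_width: 0.0
grip_force: 0.0
```

Call:
move_arm(increments=[[[0.03, 0, 0], [0, 0, 0], 0], [[0.03, 0, 0], [0, 0, 0], 0], [[0, -0.1, 0], [0, 0, 0], 0], [[0, -0.1, 0], [0, 0, 0], 0], [[0, 0, -0.12], [0, 0, 0], 0], [[0, 0, -0.15], [0, 0, 0], 0], [[0, 0, -0.15], [0, 0, 0], 0], [[0, 0, 0], [0, 0, 0], 0]])

```text
time: 10.87
position: [446.0, -127.9, 152.7]
orientation: [2.217, 2.212, 0.003]
force: [0.4, -1.6, 1.3]
grip_width: -0.003
grip_force: 0.0
```

Call:
move_arm(increments=[[[0.15, 0, 0], [0, 0, 0], 0], [[0.15, 0, 0], [0, 0, 0], 0], [[0.15, 0, 0], [0, 0, 0], 0], [[0.15, 0, 0], [0, 0, 0], 0], [[0.15, 0, 0], [0, 0, 0], 0], [[0.15, 0, 0], [0, 0, 0], 0], [[0.15, 0, 0], [0, 0, 0], 0], [[0, 0, 0], [0, 0, 0], 0]])

```text
time: 11.53
position: [442.8, 141.6, 145.4]
orientation: [-2.217, -2.225, -0.003]
force: [0.1, 0.1, 0.6]
grip_width: 0.001
grip_force: 0.0
```

```bash
python3 - <<'E'
from h import *
o=r.get_obs();print(o["position"],o["force"])
c=viewer.read_camera("top"); salt(c); knobs(c)
cv2.imwrite("pics/t7.png",cv2.resize(c["img"][130:300,260:420],None,fx=3.5,fy=3.5,interpolation=cv2.INTER_CUBIC))
E
```

```text
[442.82246539 141.59826753 145.41445821] [0.05945181 0.05845821 0.59044941]
salt? (np.float64(324.5), np.float64(232.8)) 103875 95.3 152.5
salt? (np.float64(344.4), np.float64(230.8)) 174 80.6 183.4
knobs [(140, np.float64(340.3), 41), (141, np.float64(27.1), 43), (142, np.float64(294.0), 38), (146, np.float64(72.4), 50), (145, np.float64(248.8), 36), (149, np.float64(117.4), 44), (150, np.float64(204.8), 40), (151, np.float64(161.4), 37)]
```

View pics/t7.png

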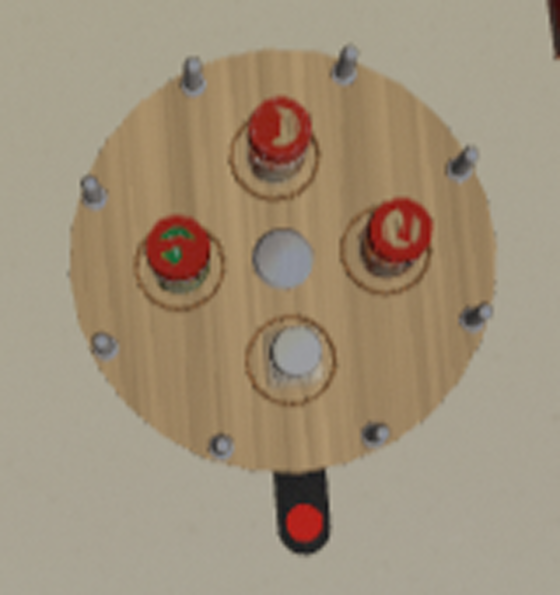

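The salt cap is at (344,231), in line with the axis (341,203) and the red dot (347,280). It measures 183.4° against 183.8° wanted, under 1 mm sideways, and all jars stand in their rings with the robot clear.

```bash
python3 -c "
from h import *
print(order.job_done())"
```

```text
the job is handed in; nothing more can be done
None
```

The carousel is turned and the job is handed in: by the top camera, the salt shaker stands within about 1 mm of the line through the red dot, the spice jars are in their seats and the robot is clear; the verdict was not shown.

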